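# Find the rocking cover on the instrument case and push it open

### The arm

A 7-joint arm with a two-finger parallel gripper is mounted at the origin on the work surface. World frame = base frame: x ahead of the robot, y to its left, z up, the work surface at z = 0. Lengths are in m, angles in rad, forces in N, time in s.
With the tool pointing down it reaches from about 0.4 to 0.875 m from the base axis. Payload 19.3 kg.
Tool frame: the origin (TCP) lies at the very end of the fingers, on their centre line; the grasp point (between the pads) lies 19 mm behind it; z points along the fingers, x is the direction in which the jaws open and shut, and the axes are right-handed (so a half turn about z gives the same grasp; the last joint's range is limited). The gripper opens to 85 mm and grips with 20 to 120 N. Pads are 22 mm wide; open, the fingers measure 114 mm over their backs; the gripper's body (76 mm by 85 mm) begins 54 mm behind the grasp point. The pads swing forward as they close: fully open they stand 13 mm farther back than shut.
Start: joints at [-1.177, 0.521, -0.036, 1.599, 0.021, 1.021, -0.113], TCP at [0.28, 0.559, 0.231] pointing down, gripper open.
Joint ranges: [-2.91, 2.91], [-0.3, 2.13], [-1.5, 1.42], [0.17, 2.43], [-1.26, 4.41], [0.16, 1.93], [-2.52, 2.52]. Speed limits (rad/s): [1.89, 1.89, 2.39, 2.39, 3.01, 3.01, 3.01].

### API

Orientations are given as [roll, pitch, yaw] about the fixed x, y, z axes, in that order (R = Rz(yaw) Ry(pitch) Rx(roll)).
In Python, from rig import ctrl, cams, finish_job, boxes_of gives the robot as it stands.
- The arm moves only by the tool apply_moves, never from a script. Its argument "increments" is a list that holds one entry, the list of rows, each a list of 5 numbers: the closure, from -1 (fully open) to 1 (shut), then the shift along the tool's x, y, z each as a share of 0.5 m, from -1 to 1, then the turn about the tool's z as a share of pi rad, from -1 to 1. In form: [[[claw, tx, ty, tz, roll], ...]]. A call has 1 to 5 rows; each row shifts and turns the pose as measured when the row begins, along the tool's axes as they then stand; what a row does not reach is not made up. A row lasts 1/10 s, in which the tool goes at most 50 mm and 8.59 degrees, less where a joint would pass 70% of its speed; a pose out of reach is approached as far as the arm can. A call with a number of a shift or a turn outside -1 to 1 is refused whole. A call with a gripper value outside its range is refused whole. The fingers move at their own pace and stop on an object; "force" is the grip in N (left out, the last holds). Time passes only in rows, so rows that do not move let the fingers close. It gives the time, the measured TCP pose, the force and the opening at its end, in the units of the state.
- ctrl.read_state(): the state, without advancing time (a new reading comes with each control period).
- cams.get_image(name): name is "side" or "top" or "wrist"; returns the picture (420x560x3 uint8, blue, green, red); there is no depth.
- cams.calibration(name): a dict with "mtx" (3x3 intrinsics, pixels), "distortion" ([k1, k2, p1, p2, k3] as OpenCV has them; the pictures are not rectified), "pose" (4x4, takes a point from camera to world coordinates). Camera axes: x right, y down, z forward; pixel columns grow to the right and rows downward; lengths in m; the calibration is good to about 2 mm. A picture is of the moment at which its call begins: read the wrist's pose just before it. calibration takes no time and is no camera call; for the wrist camera it gives the pose at the moment of the call.
- finish_job(): hands the job in, once; it reports no verdict.
Trained networks look in the newest picture that a camera, given by its name, has taken for a name from the list of things; names that differ only in an ending like _2 or _b are one class to them, and where a whole thing is asked for, a point or a joint stands for the part that bears it (a point fixed in the world has none). Each returns a list of dicts, best first, with "p" (0 to 1); they miss things now and then, are a little off and sometimes report something else, mostly with a low value. They report only what shows in the picture. A call takes as long as a camera call.
- boxes_of(camera, name): "position" ([x, y, z] in m, in world coordinates, good to about 4 mm: the middle of the surface that is visible of it).
The state is a dict: "time_s": time; "joint_positions": joint angles; "joint_velocities": joint speeds; "effort": joint torques, N m; "ee_pos": TCP position; "eef_rot": TCP orientation; "force": force on the tool from outside, world axes, zero at the start; "moment": the same for the moment, N m; "gripper_width": opening from 0.0 (shut) to 1.0 (fully open).
Only numpy, scipy, OpenCV 4.12 (cv2) and the standard library are available. Lean on these libraries where they do the work, as an engineer would, in place of code of your own. Each camera call takes 0.05 s, during which the arm holds its last target.

### The job

One of the four identical aluminium covers on the beige case is loose over its bay: press lightly on the round mark at the far half of each cover in turn until you find the one that rocks, then push its raised near edge over until that cover stands open, upright. Use only your fingertips, pick nothing up, leave the things standing on and around the case where they are, and finish clear of everything.

Things in the scene. Friction and masses are not known exactly. Their poses are not given: they have to be found in the camera images.
- case: Beige sheet-metal instrument case fixed to the bench: 205 mm deep (x -77 to +128), 390 mm wide (y), 110 mm high. Origin on the bench under the common pivot line of its four covers; x points away from the robot, y left, z up. Plain rear deck (x above 52 mm) with small things standing on it, 25 mm strip in front (x below -52). Press with 5 to 10 N; it must never feel over 40 N.
- cover_row (a point): Middle of the row of covers, on the case's top, on the pivot line; axes as the case's. The four covers are identical bare aluminium plates, flush with the top: 100 (x) by 80 (y) by 4 mm, 2 mm gap all round, 8 mm webs between.
- bay_floor (a point): Middle of the floor of the bays under the covers, 4 mm above the bench. Three covers sit tight on tall modules that fill their bays and give under 2 mm; one, which cannot be told by looking, lies over a board at most 24 mm high and rocks. Which one differs from run to run.
- cover_1 (a joint): Cover 1 (1 leftmost, 4 rightmost from the robot), rad. Pivots about its middle line (case frame x 0, y 138, z 108 mm, along y). 0: flush; growing: far half down into the bay, near edge up; 1.57 upright; stop at 1.6. The near half cannot go down. Balanced, a little stiff: if free, turns at 0.045 N m (1.6 N at the press mark) and stays where it is left.
- cover_1_press (a point): Middle of the round grey mark on cover 1's top face, 28 mm beyond the pivot line on its far half; moves with the cover. Axes as the case's while the cover is flush.
- cover_1_edge (a point): Middle of cover 1's near (robot-side) edge, at its top face, 50 mm on the robot's side of the pivot line; moves with the cover and rises as it opens.
- cover_2 (a joint): Cover 2 (1 leftmost, 4 rightmost from the robot), rad. Pivots about its middle line (case frame x 0, y 46, z 108 mm, along y). 0: flush; growing: far half down into the bay, near edge up; 1.57 upright; stop at 1.6. The near half cannot go down. Balanced, a little stiff: if free, turns at 0.045 N m (1.6 N at the press mark) and stays where it is left.
- cover_2_press (a point): Middle of the round grey mark on cover 2's top face, 28 mm beyond the pivot line on its far half; moves with the cover. Axes as the case's while the cover is flush.
- cover_2_edge (a point): Middle of cover 2's near (robot-side) edge, at its top face, 50 mm on the robot's side of the pivot line; moves with the cover and rises as it opens.
- cover_3 (a joint): Cover 3 (1 leftmost, 4 rightmost from the robot), rad. Pivots about its middle line (case frame x 0, y -46, z 108 mm, along y). 0: flush; growing: far half down into the bay, near edge up; 1.57 upright; stop at 1.6. The near half cannot go down. Balanced, a little stiff: if free, turns at 0.045 N m (1.6 N at the press mark) and stays where it is left.
- cover_3_press (a point): Middle of the round grey mark on cover 3's top face, 28 mm beyond the pivot line on its far half; moves with the cover. Axes as the case's while the cover is flush.
- cover_3_edge (a point): Middle of cover 3's near (robot-side) edge, at its top face, 50 mm on the robot's side of the pivot line; moves with the cover and rises as it opens.
- cover_4 (a joint): Cover 4 (1 leftmost, 4 rightmost from the robot), rad. Pivots about its middle line (case frame x 0, y -138, z 108 mm, along y). 0: flush; growing: far half down into the bay, near edge up; 1.57 upright; stop at 1.6. The near half cannot go down. Balanced, a little stiff: if free, turns at 0.045 N m (1.6 N at the press mark) and stays where it is left.
- cover_4_press (a point): Middle of the round grey mark on cover 4's top face, 28 mm beyond the pivot line on its far half; moves with the cover. Axes as the case's while the cover is flush.
- cover_4_edge (a point): Middle of cover 4's near (robot-side) edge, at its top face, 50 mm on the robot's side of the pivot line; moves with the cover and rises as it opens.
- spool: Grey plastic wire spool, 38 mm across, 32 mm high, standing on the case's rear deck; origin under its centre.
- jar: Small clear jar with a steel cap, 32 mm across, 36 mm high, standing on the case's rear deck; origin under its centre.
- mouse: Black computer mouse, 105 x 60 x 31 mm, on the bench to the right of the case; origin under its centre.
- screwdriver: Screwdriver, 170 mm long, lying on the bench between the robot and the case; origin under its middle, x towards the blade.
- tape: Roll of pale tape lying flat, 84 mm across, 18 mm high, on the bench to the left; origin under its centre.
- meter: Black hand multimeter lying face up, 150 x 75 x 40 mm, on the bench to the left; origin under its centre.
- adapter: White plug adapter block, 55 x 40 x 28 mm, on the bench to the right; origin under its centre.

How it is judged:
By the outcome, as a careful person would: the job done as asked, in the order asked, and still so for the second after the job is handed in, with the robot touching nothing.
It also fails if it takes over 54 s, if anything falls off the work surface, if the arm or the gripper's body presses on something with over 40 N, if the wrist force passes 120 N, or if a joint passes its speed limit or range.

## Working session

There is one attempt and no reset: what is moved stays moved. The work goes in short steps, Python scripts to look and compute and a tool call to move; the robot and the scene stay as the last step left them, time stands still between calls to the robot, and variables do not carry over. Pictures are saved under pics/ and viewed, and the job is handed in when it is done.

Besides the shell and the picture viewer there is one more tool, called after "Call:" as name([rows], argument=value, ...), one row to a line, values as JSON. apply_moves: Moves the arm, as the interface text tells. Shift numbers are shares of 0.5 m and turn numbers shares of pi rad, none past 1 either way. Its arguments: {"type":"object","properties":{"increments":{"type":"array","items":{"type":"array","items":{"type":"array","items":{"type":"number","minimum":-1,"maximum":1}}}},"force":{"type":"number"}},"required":["increments"]}

```bash
mkdir -p pics; ls; python3 - <<'E'
from rig import ctrl,cams,boxes_of
import cv2,numpy as np
s=ctrl.read_state()
for k,v in s.items(): print(k,np.round(v,4))
for n in("top","side"):
    cv2.imwrite(f"pics/{n}0.png",cams.get_image(n))
    c=cams.calibration(n); print(n,np.round(c["mtx"],1).tolist(),np.round(c["pose"],3).tolist())
    for t in("case","cover_1_press","cover_1_edge","cover_1","spool","jar"):
        print(t,[(np.round(d["position"],4).tolist(),round(d["p"],2)) for d in boxes_of(n,t)])
E
```

```text
pics
time_s 0.0
joint_positions [-1.1772  0.522  -0.0363  1.6     0.0212  1.0211 -0.1128]
joint_velocities [-0.0008 -0.0004 -0.0011  0.0008 -0.0008 -0.0003 -0.0015]
effort [ 1.30000e-03 -9.27109e+01  1.98050e+00 -3.69886e+01  1.79000e-02
  9.10000e-03  0.00000e+00]
ee_pos [0.2795 0.5587 0.2307]
eef_rot [3.1415e+00 1.1000e-03 1.1070e+00]
force [-0.7352 -0.0128 -0.1277]
moment [ 0.0805 -0.0066  0.0285]
gripper_width 1.0009
top [[452.9, 0.0, 277.0], [0.0, 452.9, 207.5], [0.0, 0.0, 1.0]] [[0.021, -0.995, 0.094, 0.525], [-1.0, -0.02, 0.012, 0.015], [-0.011, -0.094, -0.996, 1.03], [0.0, 0.0, 0.0, 1.0]]
case [([0.549, 0.0679, 0.1124], 0.62)]
cover_1_press [([0.5147, 0.2054, 0.113], 0.62), ([0.4047, 0.0613, 0.0229], 0.18)]
cover_1_edge [([0.5145, 0.205, 0.1104], 0.96)]
cover_1 [([0.5343, 0.0253, 0.1068], 0.72), ([0.5436, -0.0669, 0.1136], 0.66), ([0.5272, 0.1091, 0.1093], 0.58)]
spool [([0.6083, 0.159, 0.1418], 0.67)]
jar [([0.5318, 0.0224, 0.1081], 0.58), ([0.6246, 0.0473, 0.1422], 0.47)]
side [[487.8, 0.0, 284.7], [0.0, 487.8, 209.2], [0.0, 0.0, 1.0]] [[0.891, -0.276, 0.36, 0.241], [-0.454, -0.515, 0.727, -0.715], [-0.015, -0.811, -0.584, 0.7], [0.0, 0.0, 0.0, 1.0]]
case [([0.621, 0.0354, 0.1357], 0.66), ([0.5346, -0.0225, 0.1082], 0.62)]
cover_1_press [([0.5136, 0.2001, 0.1134], 0.58)]
cover_1_edge [([0.5143, 0.202, 0.1074], 0.61)]
cover_1 [([0.5106, 0.2044, 0.1085], 0.84), ([0.5439, -0.0727, 0.1067], 0.72), ([0.523, 0.1115, 0.1117], 0.68), ([0.5342, 0.0215, 0.1069], 0.56)]
spool [([0.6194, 0.0358, 0.1328], 0.61), ([0.6052, 0.1519, 0.1326], 0.48)]
jar [([0.6225, 0.0373, 0.1333], 0.75), ([0.5242, 0.1125, 0.1106], 0.36)]
```

View pics/top0.png

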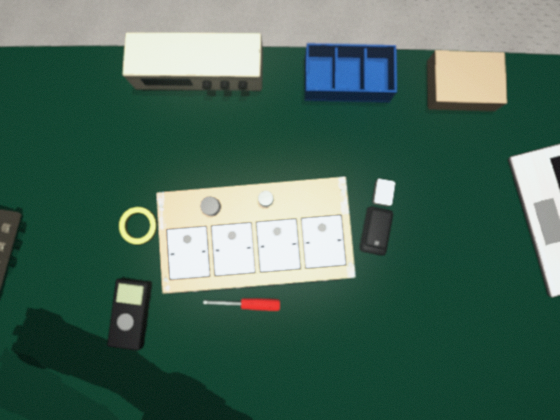

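View pics/side0.png

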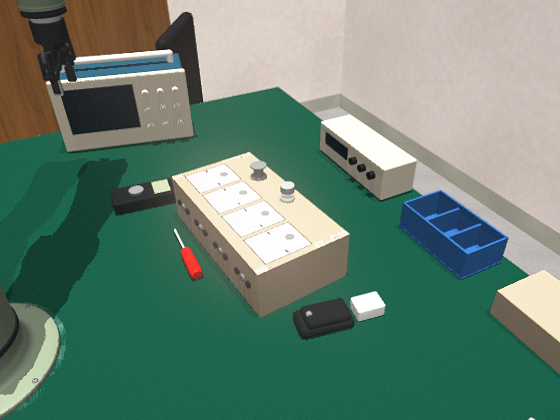

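The top view shows four covers with marks near (187,239), (232,236), (277,231) and (322,228). The spool is at (210,206), the jar at (266,199) and the screwdriver lies in front of the case. Next I'll fit the case pose.

```bash
cat > h.py <<'E'
import numpy as np,cv2
from rig import ctrl,cams,boxes_of
def proj(n,P):
    c=cams.calibration(n);T=np.linalg.inv(np.array(c["pose"]))
    return cv2.projectPoints(np.float64(P).reshape(-1,3),cv2.Rodrigues(T[:3,:3])[0],T[:3,3],np.array(c["mtx"]),np.array(c["distortion"],float))[0].reshape(-1,2)
def unproj(n,px,z):
    c=cams.calibration(n);T=np.array(c["pose"])
    u=cv2.undistortPoints(np.float64(px).reshape(-1,1,2),np.array(c["mtx"]),np.array(c["distortion"],float)).reshape(-1,2)
    d=np.c_[u,np.ones(len(u))]@T[:3,:3].T
    return T[:3,3]+d*((z-T[2,3])/d[:,2])[:,None]
def case2w(p,P):
    c,s=np.cos(p[2]),np.sin(p[2]);P=np.float64(P).reshape(-1,3)
    return np.c_[p[0]+c*P[:,0]-s*P[:,1],p[1]+s*P[:,0]+c*P[:,1],P[:,2]]
E
python3 - <<'E'
from h import *
from scipy.optimize import least_squares
g={n:cv2.imread(f"pics/{n}0.png") for n in("top","side")}
M=[(.028,y,.11) for y in(.138,.046,-.046,-.138)]
# marks by refine: darkest centroid near guess
guess={"top":[(187,239),(232,236),(277,231),(322,228)]}
def cent(img,q,r=7):
    x,y=map(int,q);w=cv2.cvtColor(img,cv2.COLOR_BGR2GRAY)[y-r:y+r+1,x-r:x+r+1].astype(float)
    m=np.clip(np.median(w)-15-w,0,None)
    m=cv2.GaussianBlur(m,(0,0),1); yy,xx=np.mgrid[-r:r+1,-r:r+1]
    return (x+(m*xx).sum()/m.sum(),y+(m*yy).sum()/m.sum())
obs={"top":np.array([cent(g["top"],q) for q in guess["top"]])}
W=unproj("top",obs["top"],.11);print(np.round(obs["top"],1).tolist());print(np.round(W,4).tolist())
f=lambda p,ns:np.concatenate([(proj(n,case2w(p,M))-obs[n]).ravel() for n in ns])
r=least_squares(f,[.53,.065,.12],args=(["top"],));print(r.x,np.round(r.fun,2))
p0=r.x
ps=proj("side",case2w(p0,M));print("side pred",np.round(ps,1).tolist())
obs["side"]=np.array([cent(g["side"],q,6) for q in ps]);print(np.round(obs["side"],1).tolist())
r=least_squares(f,p0,args=(["top","side"],));print(r.x,np.round(r.fun,2))
p=r.x;np.save("p.npy",p)
for n in g:
    v=cv2.resize(g[n],None,fx=1.4,fy=1.4)
    def poly(P,col): cv2.polylines(v,[np.int32(proj(n,case2w(p,P))*1.4*8)],True,col,1,cv2.LINE_AA,3)
    poly([(-.077,-.195,.11),(.128,-.195,.11),(.128,.195,.11),(-.077,.195,.11)],(0,0,255))
    for y in(.138,.046,-.046,-.138):
        poly([(-.05,y-.04,.11),(.05,y-.04,.11),(.05,y+.04,.11),(-.05,y+.04,.11)],(255,0,0))
        poly([(.028+.006*np.cos(a),y+.006*np.sin(a),.11) for a in np.arange(0,6.2,.5)],(0,0,255))
    cv2.imwrite(f"pics/{n}_fit.png",v)
print(np.round(case2w(p,M),4).tolist())
E
```

```text
[[186.7, 238.7], [231.5, 235.1], [276.7, 230.9], [321.6, 227.1]]
[[0.544, 0.209, 0.11], [0.5533, 0.1177, 0.11], [0.5638, 0.026, 0.11], [0.5733, -0.065, 0.11]]
[0.53078615 0.06894421 0.10720178] [-0.06  0.09  0.02 -0.19 -0.1   0.13  0.14 -0.03]
side pred [[223.6, 174.2], [243.1, 192.5], [265.0, 213.1], [289.8, 236.5]]
[[223.5, 173.7], [242.8, 192.0], [264.8, 212.8], [289.3, 236.3]]
[0.53069431 0.06940133 0.10573651] [-0.27  0.03 -0.18 -0.18 -0.31  0.2  -0.06  0.11  0.04  0.44  0.19  0.38
  0.06  0.25  0.25  0.17]
[[0.544, 0.2096, 0.11], [0.5537, 0.1181, 0.11], [0.5634, 0.0266, 0.11], [0.5731, -0.0649, 0.11]]
```

View pics/top_fit.png

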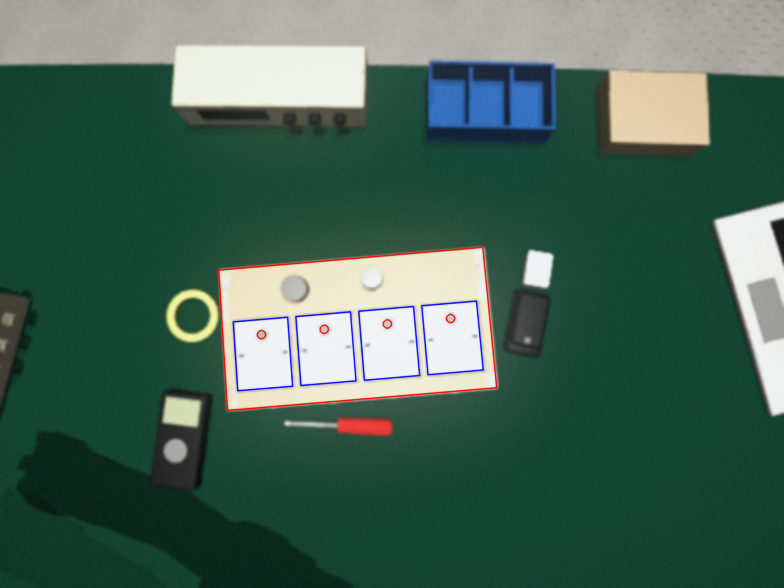

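View pics/side_fit.png

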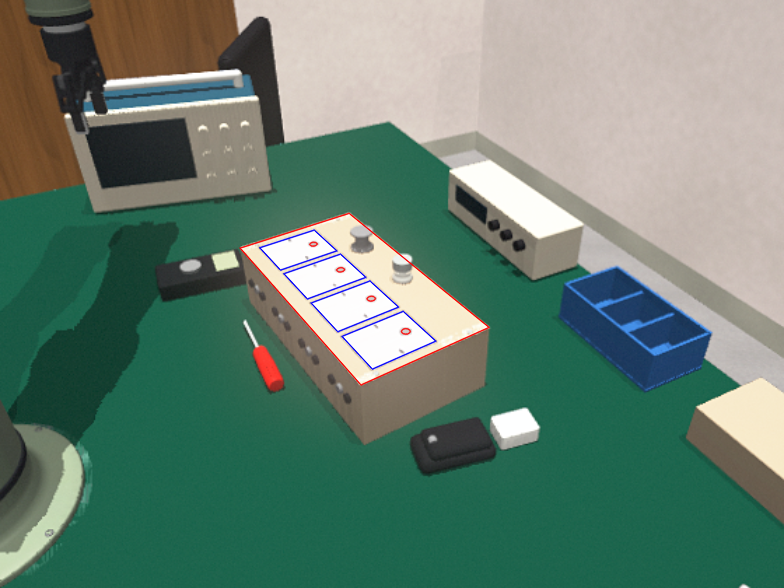

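The fit matches both views to under 0.5 px, with a case yaw of about 6°. First I'll close the fingers and turn so the jaws lie along the row.

Call:
apply_moves([
  [[1,0,0,0,-0.0455],[1,0,0,0,-0.0455],[1,0,0,0,-0.0455],[1,0,0,0,-0.0455],[1,0,0,0,0]],
], force=40)

```text
time_s: 1.2
ee_pos: [0.2795, 0.559, 0.2314]
eef_rot: [3.141, 0.0, 1.7]
force: [0.3, 1.4, 0.2]
gripper_width: 0.146
```

```bash
cat >> h.py <<'E'
from scipy.spatial.transform import Rotation as Ro
p=np.load("p.npy")
def rel(case_xyz):
    s=ctrl.read_state();R=Ro.from_euler("xyz",s["eef_rot"]).as_matrix()
    t=case2w(p,[case_xyz])[0];d=R.T@(t-s["ee_pos"])
    c,sn=np.cos(p[2]),np.sin(p[2]);e=np.array(s["ee_pos"])-[p[0],p[1],0]
    print("t",round(s["time_s"],2),"tcp case",np.round([c*e[0]+sn*e[1],-sn*e[0]+c*e[1],e[2]],4),"rot",np.round(s["eef_rot"],4),"yawerr",round((s["eef_rot"][2]-p[2]-np.pi/2),4),"F",np.round(s["force"],2),"w",round(s["gripper_width"],3),"q",np.round(s["joint_positions"],2))
    print("dist",np.linalg.norm(d).round(4),"tool shares",np.round(d/.5,4))
E
python3 -c "
from h import *
rel([.028,.138,.2])
s=None
for t in('spool','jar'):
    for n in('top','side'): print(t,n,[ (np.round(d['position'],3)) for d in boxes_of(n,t)])
" 
```

```text
t 1.2 tcp case [-0.1982  0.5134  0.2314] rot [3.1413 0.     1.6998] yawerr 0.0232 F [0.34 1.42 0.22] w 0.146 q [-1.08  0.53 -0.18  1.59  0.1   1.03  0.41]
dist 0.4394 tool shares [-0.7612  0.4347  0.0629]
spool top [array([0.608, 0.159, 0.142])]
spool side [array([0.619, 0.036, 0.133]), array([0.605, 0.152, 0.133])]
jar top [array([0.532, 0.022, 0.108]), array([0.625, 0.047, 0.142])]
jar side [array([0.622, 0.037, 0.133]), array([0.524, 0.112, 0.111])]
```

Call:
apply_moves([
  [[1,-0.085,0.0485,0,0],[1,-0.085,0.0485,0,0.0074],[1,-0.085,0.0485,0,0],[1,-0.085,0.0485,0,0],[1,-0.085,0.0485,0,0]],
])

```text
time_s: 1.9
ee_pos: [0.4206, 0.3607, 0.2305]
eef_rot: [-3.141, -0.003, 1.667]
force: [1.3, 0.5, -0.8]
gripper_width: 0.001
```

```bash
python3 -c "
from h import *
rel([.028,.138,.2])"
```

```text
t 1.9 tcp case [-0.0788  0.3013  0.2305] rot [-3.1407e+00 -2.8000e-03  1.6668e+00] yawerr -0.0097 F [ 1.28  0.5  -0.75] w 0.001 q [-0.71  0.41 -0.14  1.79  0.06  0.95  0.79]
dist 0.1975 tool shares [-0.3248  0.2168  0.0599]
```

Call:
apply_moves([
  [[1,-0.082,0.056,0,0],[1,-0.082,0.056,0,0],[1,-0.082,0.056,0,0],[1,-0.06,0.04,0.03,0],[1,0,0,0,0]],
])

```text
time_s: 2.4
ee_pos: [0.5428, 0.2087, 0.2158]
eef_rot: [3.139, -0.001, 1.645]
force: [-0.3, 0.6, 0.9]
gripper_width: 0.001
```

```bash
python3 -c "
from h import *
rel([.028,.138,.125])"
```

```text
t 2.4 tcp case [0.0267 0.1372 0.2158] rot [ 3.1387e+00 -1.2000e-03  1.6450e+00] yawerr -0.0316 F [-0.33  0.57  0.87] w 0.001 q [-0.41  0.47 -0.08  1.73  0.05  0.94  1.14]
dist 0.0908 tool shares [0.0014 0.002  0.1816]
```

Call:
apply_moves([
  [[1,0.0014,0.002,0.08,-0.01],[1,0,0,0.06,0],[1,0,0,0.02,0],[1,0,0,0,0]],
])

```text
time_s: 2.8
ee_pos: [0.5453, 0.2097, 0.1349]
eef_rot: [3.136, -0.002, 1.667]
force: [-1.0, -0.6, 0.0]
gripper_width: 0.001
```

```bash
python3 -c "
from h import *
rel([.028,.138,.11])
cv2.imwrite('pics/side1.png',cams.get_image('side'));cv2.imwrite('pics/wrist1.png',cams.get_image('wrist'))"
```

```text
t 2.8 tcp case [0.0293 0.1379 0.1349] rot [ 3.1358e+00 -2.0000e-03  1.6667e+00] yawerr -0.0098 F [-1.   -0.63  0.01] w 0.001 q [-0.41  0.57 -0.08  1.8   0.06  0.77  1.14]
dist 0.0249 tool shares [-0.     -0.003   0.0497]
```

View pics/side1.png

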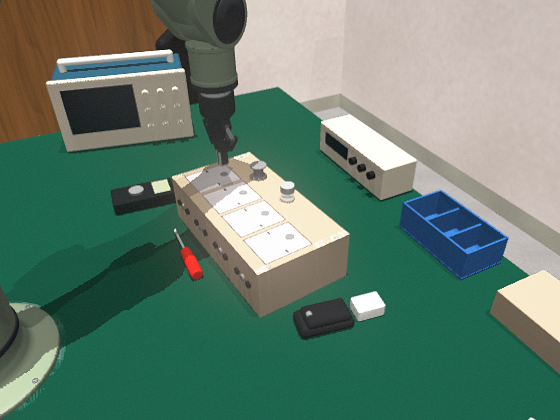

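View pics/wrist1.png

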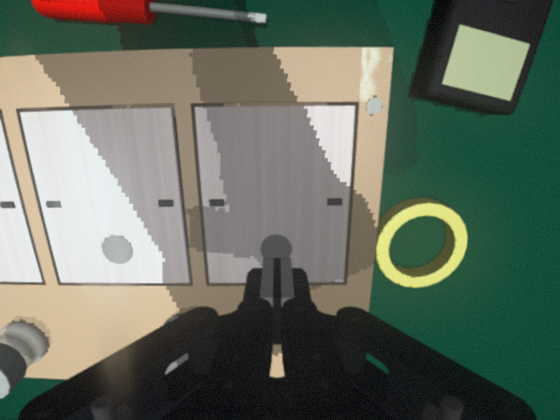

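The tips sit right over cover 1's mark, which is at wrist pixel (276,248). I'll descend carefully.

Call:
apply_moves([
  [[1,0,-0.003,0.02,0],[1,0,0,0.016,0],[1,0,0,0.006,0],[1,0,0,0,0]],
])

```text
time_s: 3.3
ee_pos: [0.5459, 0.2112, 0.117]
eef_rot: [3.129, -0.004, 1.667]
force: [0.3, -0.3, 0.1]
gripper_width: 0.005
```

```bash
python3 -c "
from h import *
rel([.028,.138,.11])"
```

```text
t 3.3 tcp case [0.03   0.1394 0.117 ] rot [ 3.1292 -0.0044  1.6671] yawerr -0.0094 F [ 0.27 -0.35  0.07] w 0.005 q [-0.41  0.6  -0.08  1.81  0.07  0.72  1.14]
dist 0.0074 tool shares [-0.0029 -0.0042  0.0139]
```

Call:
apply_moves([
  [[1,-0.002,-0.003,0.008,0],[1,0,0,0.004,0],[1,0,0,0.003,0]],
])

```text
time_s: 3.6
ee_pos: [0.5449, 0.2102, 0.1096]
eef_rot: [3.128, -0.005, 1.667]
force: [-5.7, -1.0, 28.0]
gripper_width: -0.001
```

Call:
apply_moves([
  [[1,0,0,-0.006,0]],
])

```text
time_s: 3.7
ee_pos: [0.5448, 0.2101, 0.1124]
eef_rot: [3.128, -0.005, 1.667]
force: [0.7, 0.9, 0.3]
gripper_width: 0.001
```

```bash
python3 -c "
from h import *
rel([.028,.046,.13])"
```

```text
t 3.7 tcp case [0.0289 0.1384 0.1124] rot [ 3.1284 -0.0047  1.6669] yawerr -0.0097 F [0.65 0.89 0.35] w 0.001 q [-0.41  0.6  -0.08  1.82  0.07  0.71  1.13]
dist 0.0941 tool shares [-0.1846  0.0006 -0.036 ]
```

Cover 1 is tight: 28 N at z = 0.1096 with no give. I'll use finer steps on cover 2.

Call:
apply_moves([
  [[1,0,0,-0.05,0],[1,-0.085,0,-0.01,0],[1,-0.085,0,0,0],[1,-0.02,0,0,0],[1,0,0,0,0]],
])

```text
time_s: 4.2
ee_pos: [0.5541, 0.1136, 0.1437]
eef_rot: [3.127, -0.005, 1.669]
force: [0.4, 0.7, -0.8]
gripper_width: -0.002
```

```bash
python3 -c "
from h import *
rel([.028,.046,.115])"
```

```text
t 4.2 tcp case [0.028  0.0415 0.1437] rot [ 3.1269 -0.0052  1.6692] yawerr -0.0074 F [ 0.35  0.66 -0.8 ] w -0.002 q [-0.24  0.53 -0.09  1.85  0.06  0.75  1.31]
dist 0.0291 tool shares [ 0.0087 -0.0009  0.0575]
```

Call:
apply_moves([
  [[1,0.009,0,0.04,0],[1,0,0,0.012,0],[1,0,0,0.004,0],[1,0,0,0,0]],
])

```text
time_s: 4.6
ee_pos: [0.5542, 0.1215, 0.1156]
eef_rot: [3.126, -0.007, 1.671]
force: [0.1, 0.3, 0.1]
gripper_width: -0.0
```

```bash
python3 -c "
from h import *
rel([.028,.046,.111])"
```

```text
t 4.6 tcp case [0.0289 0.0493 0.1156] rot [ 3.1262 -0.0065  1.671 ] yawerr -0.0055 F [0.14 0.29 0.13] w -0.0 q [-0.26  0.57 -0.08  1.86  0.07  0.69  1.29]
dist 0.0057 tool shares [-0.0067 -0.0019  0.0091]
```

Call:
apply_moves([
  [[1,-0.0045,-0.0015,0.006,0],[1,0,0,0.003,0],[1,0,0,0,0]],
])

```text
time_s: 4.9
ee_pos: [0.5541, 0.1199, 0.1117]
eef_rot: [3.125, -0.007, 1.672]
force: [0.3, 0.1, 0.1]
gripper_width: 0.001
```

Call:
apply_moves([
  [[1,-0.001,0,0.002,0],[1,0,0,0.0015,0]],
])

```text
time_s: 5.1
ee_pos: [0.5544, 0.1194, 0.1103]
eef_rot: [3.124, -0.007, 1.672]
force: [-0.4, -0.0, 0.5]
gripper_width: 0.001
```

Call:
apply_moves([
  [[1,0,0,0.0015,0]],
])

```text
time_s: 5.2
ee_pos: [0.5544, 0.1194, 0.1097]
eef_rot: [3.124, -0.007, 1.672]
force: [-4.4, -0.3, 16.2]
gripper_width: -0.003
```

Cover 2 is tight too: 16 N with under 1 mm of give. On to cover 3.

Call:
apply_moves([
  [[1,0,0,-0.05,0],[1,-0.085,0,-0.01,0],[1,-0.08,0,0,0],[1,-0.01,0,0,0],[1,0,0,0,0]],
])

```text
time_s: 5.7
ee_pos: [0.5634, 0.0305, 0.1402]
eef_rot: [3.123, -0.007, 1.674]
force: [-0.4, 0.3, 0.1]
gripper_width: 0.0
```

```bash
python3 -c "
from h import *
rel([.028,-.046,.115])"
```

```text
t 5.7 tcp case [ 0.0284 -0.0422  0.1402] rot [ 3.1235 -0.0072  1.6743] yawerr -0.0023 F [-0.38  0.32  0.08] w 0.0 q [-0.09  0.53 -0.09  1.86  0.06  0.73  1.46]
dist 0.0255 tool shares [-0.008  -0.0016  0.0504]
```

Call:
apply_moves([
  [[1,-0.008,-0.001,0.035,0],[1,0,0,0.012,0],[1,0,0,0.005,0],[1,0,0,0,0]],
])

```text
time_s: 6.1
ee_pos: [0.5638, 0.0299, 0.1138]
eef_rot: [3.123, -0.008, 1.677]
force: [0.3, 1.0, 0.2]
gripper_width: -0.003
```

```bash
python3 -c "
from h import *
rel([.028,-.046,.111])"
```

```text
t 6.1 tcp case [ 0.0288 -0.0428  0.1138] rot [ 3.1231 -0.0084  1.6765] yawerr 0.0 F [0.34 0.97 0.19] w -0.003 q [-0.09  0.57 -0.09  1.87  0.06  0.68  1.46]
dist 0.0043 tool shares [-0.0065 -0.0017  0.0054]
```

Call:
apply_moves([
  [[1,-0.006,-0.0015,0.003,0],[1,0,0,0.002,0],[1,0,0,0.0015,0]],
])

```text
time_s: 6.4
ee_pos: [0.5638, 0.0279, 0.1112]
eef_rot: [3.122, -0.009, 1.678]
force: [0.9, 0.1, -0.8]
gripper_width: -0.001
```

Call:
apply_moves([
  [[1,0,0,0.0015,0],[1,0,0,0.001,0]],
])

```text
time_s: 6.6
ee_pos: [0.564, 0.028, 0.1102]
eef_rot: [3.122, -0.009, 1.678]
force: [-1.0, -0.1, 2.9]
gripper_width: 0.004
```

Call:
apply_moves([
  [[1,0,0,0.001,0]],
])

```text
time_s: 6.7
ee_pos: [0.564, 0.028, 0.1097]
eef_rot: [3.121, -0.009, 1.678]
force: [-1.4, -0.8, 2.2]
gripper_width: -0.003
```

Call:
apply_moves([
  [[1,0,0,0.0015,0],[1,0,0,0.0015,0]],
])

```text
time_s: 6.9
ee_pos: [0.5641, 0.028, 0.1083]
eef_rot: [3.121, -0.009, 1.678]
force: [-0.7, 0.5, 2.7]
gripper_width: 0.004
```

Call:
apply_moves([
  [[1,0,0,0.002,0],[1,0,0,0.002,0],[1,0,0,0.002,0]],
])

```text
time_s: 7.2
ee_pos: [0.564, 0.028, 0.1051]
eef_rot: [3.121, -0.009, 1.678]
force: [-1.7, -0.2, 2.2]
gripper_width: 0.003
```

Cover 3 rocks: 5 mm down at about 2 N. I'll press it further to raise its near edge.

Call:
apply_moves([
  [[1,0,0,0.005,0],[1,0,0,0.005,0],[1,0,0,0.005,0],[1,0,0,0.005,0]],
])

```text
time_s: 7.6
ee_pos: [0.5646, 0.0282, 0.0945]
eef_rot: [3.121, -0.009, 1.678]
force: [0.3, 1.1, 2.1]
gripper_width: 0.001
```

```bash
python3 -c "
from h import *
rel([.030,-.046,.086])
cv2.imwrite('pics/side2.png',cams.get_image('side')[100:320,120:420])"
```

```text
t 7.6 tcp case [ 0.0294 -0.0446  0.0945] rot [ 3.1207 -0.0087  1.678 ] yawerr 0.0014 F [0.33 1.13 2.11] w 0.001 q [-0.09  0.6  -0.08  1.88  0.07  0.64  1.47]
dist 0.0086 tool shares [-0.003   0.0009  0.0169]
```

View pics/side2.png

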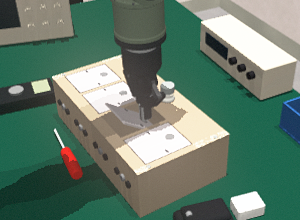

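Call:
apply_moves([
  [[1,0,0,0.006,0],[1,0,0,0.006,0],[1,0,0,0.005,0]],
])

```text
time_s: 7.95
ee_pos: [0.565, 0.0283, 0.0851]
eef_rot: [3.12, -0.009, 1.678]
force: [0.9, -0.3, 1.4]
gripper_width: 0.001
```

```bash
python3 -c "
from h import *
rel([.030,-.046,.17])
cv2.imwrite('pics/side3.png',cv2.resize(cams.get_image('side')[100:300,180:380],None,fx=2.5,fy=2.5))"
```

```text
t 7.95 tcp case [ 0.0298 -0.0445  0.0851] rot [ 3.1203 -0.0088  1.6779] yawerr 0.0014 F [ 0.9  -0.35  1.35] w 0.001 q [-0.09  0.62 -0.08  1.89  0.07  0.62  1.46]
dist 0.085 tool shares [-0.0015  0.004  -0.1698]
```

View pics/side3.png

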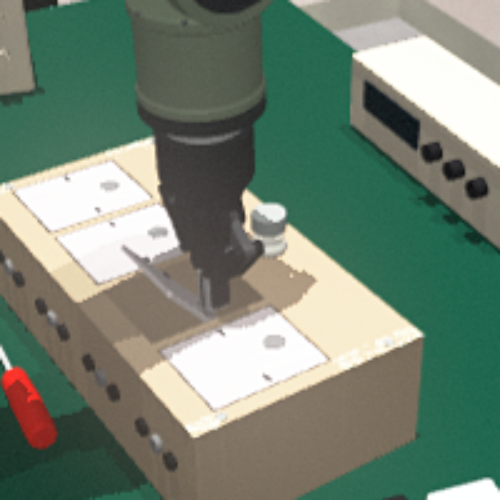

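Cover 3 stands about 45–50° open. I'll retract straight up, then go to its robot side.

Call:
apply_moves([
  [[1,0,0,-0.04,0],[1,0,0,-0.09,0],[1,0,0,-0.09,0],[1,0,0,-0.02,0],[1,0,0,0,0]],
])

```text
time_s: 8.5
ee_pos: [0.5609, 0.027, 0.2066]
eef_rot: [3.126, -0.009, 1.678]
force: [0.0, 0.0, -1.4]
gripper_width: 0.002
```

```bash
python3 -c "
from h import *
rel([-.085,-.046,.19])
cv2.imwrite('pics/side4.png',cv2.resize(cams.get_image('side')[100:300,180:380],None,fx=2.5,fy=2.5))
for n in('side',): print([(np.round(d['position'],3),d['p']) for d in boxes_of(n,'cover_3_edge')])"
```

```text
t 8.5 tcp case [ 0.0255 -0.0454  0.2066] rot [ 3.1257 -0.0089  1.6784] yawerr 0.0019 F [ 0.01  0.03 -1.41] w 0.002 q [-0.08  0.44 -0.09  1.81  0.04  0.88  1.49]
dist 0.1118 tool shares [-0.0011 -0.2216  0.0297]
[(array([0.524, 0.014, 0.129]), 0.74), (array([ 0.541, -0.076,  0.102]), 0.21)]
```

View pics/side4.png

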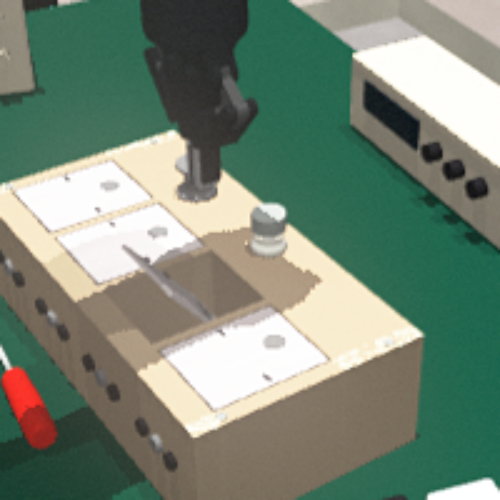

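Call:
apply_moves([
  [[1,0,-0.085,0,0],[1,0,-0.085,0,0],[1,0,-0.045,0,0],[1,0,0,0,0]],
])

```text
time_s: 9.0
ee_pos: [0.4469, 0.0148, 0.1968]
eef_rot: [3.138, -0.009, 1.679]
force: [-0.3, 0.4, 0.4]
gripper_width: -0.0
```

```bash
python3 -c "
from h import *
rel([-.085,-.046,.125])"
```

```text
t 9.0 tcp case [-0.0891 -0.0454  0.1968] rot [ 3.1377 -0.009   1.6788] yawerr 0.0023 F [-0.26  0.37  0.43] w -0.0 q [-0.07  0.29 -0.11  2.08  0.03  0.77  1.48]
dist 0.0719 tool shares [-0.0025  0.0077  0.1436]
```

Call:
apply_moves([
  [[1,0,0,0.08,0],[1,0,0,0.045,0],[1,0,0,0.01,0],[1,0,0,0,0]],
])

```text
time_s: 9.4
ee_pos: [0.4467, 0.0156, 0.1245]
eef_rot: [3.141, -0.009, 1.679]
force: [-0.6, 0.2, 1.0]
gripper_width: -0.002
```

```bash
python3 -c "
from h import *
rel([-.03,-.046,.125])
cv2.imwrite('pics/side5.png',cv2.resize(cams.get_image('side')[100:300,160:360],None,fx=2.5,fy=2.5))"
```

```text
t 9.4 tcp case [-0.0892 -0.0446  0.1245] rot [ 3.141  -0.0093  1.6792] yawerr 0.0027 F [-0.58  0.25  1.02] w -0.002 q [-0.08  0.42 -0.1   2.15  0.06  0.58  1.46]
dist 0.0592 tool shares [-0.0031  0.1184 -0.0009]
```

View pics/side5.png

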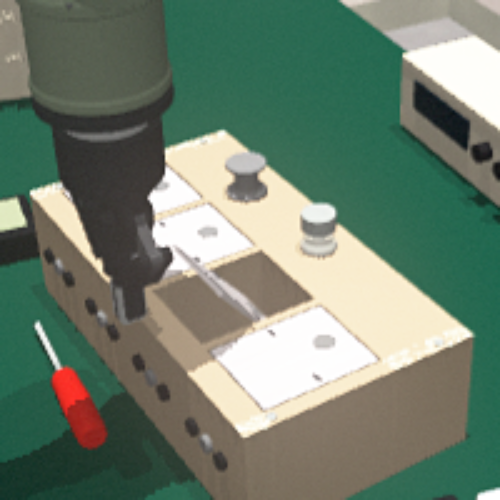

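Call:
apply_moves([
  [[1,0,0.03,0,0],[1,0,0.02,0,0],[1,0,0.01,0,0],[1,0,0.01,0,0],[1,0,0.01,0,0]],
])

```text
time_s: 9.95
ee_pos: [0.4895, 0.0202, 0.1276]
eef_rot: [3.138, -0.009, 1.679]
force: [-0.6, 0.2, -0.0]
gripper_width: 0.001
```

```bash
python3 -c "
from h import *
rel([-.013,-.046,.125])"
```

```text
t 9.95 tcp case [-0.0462 -0.0446  0.1276] rot [ 3.1377 -0.0092  1.679 ] yawerr 0.0024 F [-0.6   0.23 -0.01] w 0.001 q [-0.08  0.46 -0.1   2.04  0.06  0.64  1.46]
dist 0.0333 tool shares [-0.003   0.0664  0.0055]
```

Call:
apply_moves([
  [[1,0,0.008,0.002,0],[1,0,0.008,0.001,0],[1,0,0.008,0.001,0],[1,0,0.008,0.001,0]],
])

```text
time_s: 10.35
ee_pos: [0.5057, 0.0218, 0.1251]
eef_rot: [3.139, -0.009, 1.679]
force: [-1.3, 0.4, 2.1]
gripper_width: -0.003
```

```bash
python3 -c "
from h import *
rel([-.013,-.046,.125])"
```

```text
t 10.35 tcp case [-0.0299 -0.0447  0.1251] rot [ 3.1393 -0.0091  1.6788] yawerr 0.0023 F [-1.3   0.44  2.06] w -0.003 q [-0.08  0.49 -0.1   2.    0.06  0.65  1.47]
dist 0.0169 tool shares [-0.0027  0.0338  0.0003]
```

Call:
apply_moves([
  [[1,0,0.006,0,0],[1,0,0.006,0,0],[1,0,0.006,0,0],[1,0,0.004,0,0]],
])

```text
time_s: 10.75
ee_pos: [0.5178, 0.0232, 0.125]
eef_rot: [3.139, -0.009, 1.679]
force: [-0.5, -0.2, 1.0]
gripper_width: 0.003
```

```bash
python3 -c "
from h import *
rel([-.013,-.046,.125])
cv2.imwrite('pics/side6.png',cv2.resize(cams.get_image('side')[100:300,160:360],None,fx=2.5,fy=2.5))"
```

```text
t 10.75 tcp case [-0.0177 -0.0446  0.125 ] rot [ 3.1392 -0.0091  1.6788] yawerr 0.0023 F [-0.48 -0.18  1.01] w 0.003 q [-0.08  0.5  -0.1   1.97  0.06  0.67  1.47]
dist 0.0049 tool shares [-0.0028  0.0094  0.0001]
```

View pics/side6.png

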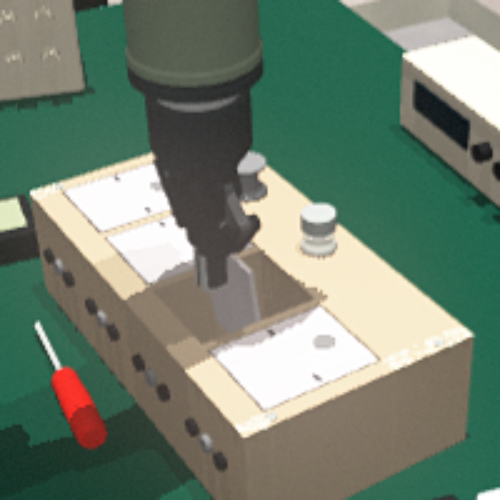

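Nearly upright. I'll push in small steps until it meets the stop.

Call:
apply_moves([
  [[1,0,0.004,0,0],[1,0,0.003,0,0],[1,0,0.002,0,0]],
])

```text
time_s: 11.1
ee_pos: [0.5227, 0.0237, 0.125]
eef_rot: [3.139, -0.009, 1.679]
force: [-3.4, -1.0, 1.3]
gripper_width: 0.001
```

```bash
python3 -c "
from h import *
rel([-.013,-.046,.125])"
```

```text
t 11.1 tcp case [-0.0128 -0.0446  0.125 ] rot [ 3.1393 -0.0091  1.6788] yawerr 0.0023 F [-3.38 -0.98  1.32] w 0.001 q [-0.08  0.51 -0.09  1.96  0.06  0.67  1.47]
dist 0.0014 tool shares [-0.0027 -0.0004  0.    ]
```

Call:
apply_moves([
  [[1,0,0.0015,0,0],[1,0,0.001,0,0]],
])

```text
time_s: 11.3
ee_pos: [0.523, 0.0237, 0.1249]
eef_rot: [3.141, -0.009, 1.679]
force: [-5.5, -0.5, 5.2]
gripper_width: 0.0
```

```bash
python3 -c "
from h import *
rel([-.013,-.046,.125])
cv2.imwrite('pics/side7.png',cv2.resize(cams.get_image('side')[150:290,200:340],None,fx=4,fy=4))"
```

```text
t 11.3 tcp case [-0.0125 -0.0447  0.1249] rot [ 3.1415 -0.009   1.6788] yawerr 0.0022 F [-5.47 -0.53  5.16] w 0.0 q [-0.08  0.51 -0.09  1.96  0.06  0.68  1.47]
dist 0.0014 tool shares [-0.0027 -0.001  -0.0002]
```

View pics/side7.png

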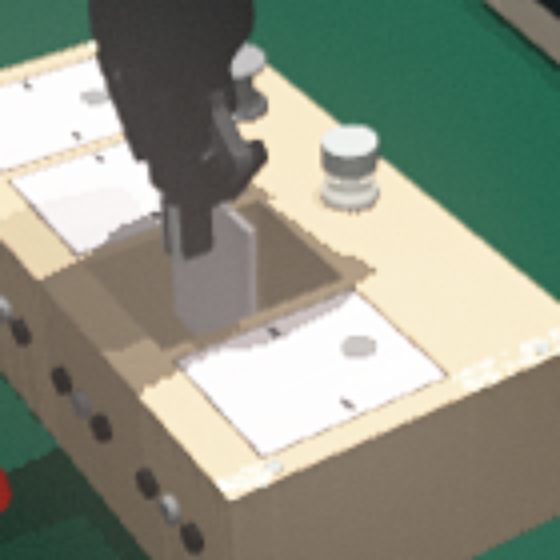

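The force now rises with no further motion, so the cover is at its stop. I'll back away and up.

Call:
apply_moves([
  [[1,0,-0.02,0,0],[1,0,-0.05,0,0],[1,0,-0.05,0,0],[1,0,-0.02,-0.08,0],[1,0,0,-0.1,0]],
])

```text
time_s: 11.85
ee_pos: [0.4461, 0.0147, 0.2118]
eef_rot: [-3.133, -0.009, 1.679]
force: [0.4, -0.1, 0.2]
gripper_width: -0.001
```

Call:
apply_moves([
  [[1,0,0,-0.1,0],[1,0,-0.05,-0.05,0],[1,0,-0.05,0,0],[1,0,0,0,0]],
])

```text
time_s: 12.25
ee_pos: [0.395, 0.0083, 0.2955]
eef_rot: [3.139, -0.009, 1.679]
force: [0.9, 0.4, -0.4]
gripper_width: -0.001
```

```bash
python3 - <<'E'
from h import *
rel([-.1,-.046,.25])
v=cams.get_image('side');t=cams.get_image('top')
def Rk(th,x,y,z): # cover local (x,z about pivot)
    c,s=np.cos(th),np.sin(th); return (c*x+s*z, y, .108-s*x+c*z)
out=[]
k=4
for img,n,(r0,c0) in((v,'side',(150,200)),(t,'top',(180,200))):
    w=cv2.resize(img[r0:r0+140,c0:c0+140],None,fx=k,fy=k,interpolation=cv2.INTER_CUBIC)
    raw=w.copy()
    for th,col in((1.45,(0,255,255)),(1.6,(0,0,255))):
        P=[Rk(th,x,y,.002) for x,y in((-.05,-.086),(0,-.086),(0,-.006),(-.05,-.006))]
        q=(proj(n,case2w(p,P))-[c0,r0])*k
        cv2.polylines(w,[np.int32(q*8)],True,col,1,cv2.LINE_AA,3)
    cv2.imwrite(f'pics/fin_{n}.png',cv2.resize(np.hstack([raw,w]),(800,400)))
cv2.imwrite('pics/fin_topfull.png',t)
cv2.imwrite('pics/fin_sidefull.png',v)
E
```

```text
t 12.25 tcp case [-0.1414 -0.0464  0.2955] rot [ 3.1393 -0.009   1.679 ] yawerr 0.0025 F [ 0.94  0.45 -0.4 ] w -0.001 q [-0.05  0.07 -0.12  2.07 -0.    1.    1.51]
dist 0.0615 tool shares [-0.0002  0.0826  0.0911]
```

View pics/fin_side.png

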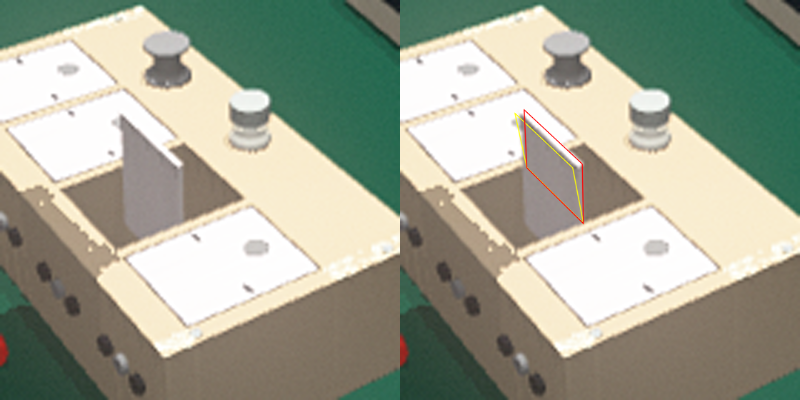

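View pics/fin_top.png

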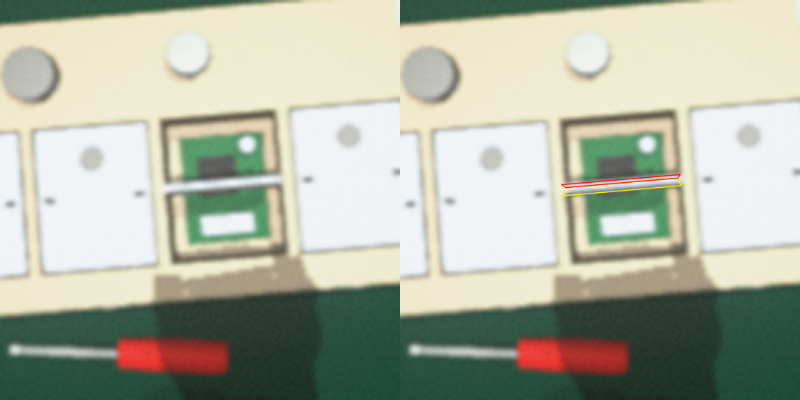

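View pics/fin_sidefull.png

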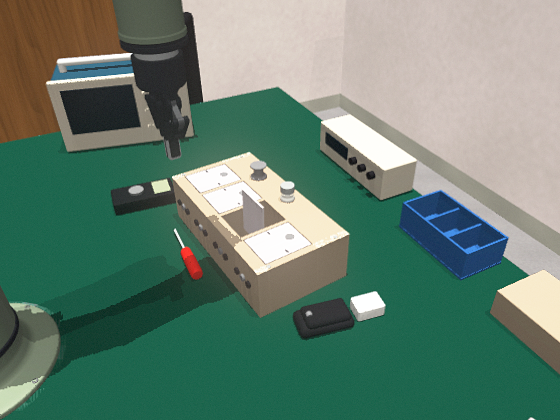

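The cover stands upright: its outline follows the 1.6 rad overlay in both views, the spool, jar and screwdriver haven't moved, and the robot is clear. Handing in.

```bash
python3 -c "
from rig import finish_job
print(finish_job())"
```

```text
the job is handed in; nothing more can be done
None
```

Cover 3 was the loose one, and it now stands open and upright. I handed the job in at about 12.4 s of the 54 s allowed.

- **Finding it:** I pressed the round mark on each cover in turn with closed fingertips. Covers 1 and 2 were tight, giving under 1 mm. Cover 3 gave way at about 2 N, so I did not press cover 4.
- **Over the asked force:** The presses on covers 1 and 2 peaked at about 28 N and 16 N, above the 5–10 N you asked for. Both stayed under the 40 N limit. The cause was steps that were too coarse for the stiff contact; I used finer ones for cover 3.
- **Opening it:** I pressed cover 3 to roughly 45–50°, then pushed its raised near edge over from the robot's side. At the end the force rose to about 5 N with no further motion, so it had reached its stop.
- **Last checks:** With the gripper backed off, the cover's outline matched the 1.6 rad overlay in the side and top pictures. By eye, the spool, jar and screwdriver look unmoved, as do the mouse, adapter and meter. The tool was clear of everything, with the force reading down to noise.

No final check failed or disagreed.

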